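# Load a tube rack onto the shaker past its spring gate

## Robot

A 6-joint arm with a two-finger parallel gripper is mounted at the origin on a cart in front of the work surface, level with it; the furniture and walls round the work are solid. World frame = base frame: x ahead of the robot, y to its left, z up, the work surface at z = 0. Lengths are in mm, angles in rad, forces in N, time in s.
With the tool pointing down it reaches from about 400 to 925 mm from the base axis. Payload 12.5 kg.
Tool frame: the origin (TCP) lies where the fingers leave the gripper's body, on its centre line; the fingertips stand 78 mm ahead of it and the grasp point (between the pads) lies 59 mm ahead of it (env.tip_extent is the distance from the TCP to the fingertips, in mm); z points along the fingers, y is the direction in which the jaws open and shut (so a half turn about z gives the same grasp; the last joint's range is limited). The gripper opens to 95 mm and grips with 3 to 60 N. Pads are 20 mm wide; open, the fingers measure 119 mm over their backs; the gripper's body (75 mm by 180 mm) begins 59 mm behind the grasp point.
Start: joints at [0.995, 0.491, 1.559, -0, 1.092, -0.106], TCP at [282.926, 557.307, 292.261] pointing down, gripper open.
Joint ranges: [-3.1, 3.1], [-0.84, 2.19], [0.05, 2.79], [-1.13, 4.28], [0.06, 2.93], [-2.69, 2.69]. Speed limits (rad/s): [2.22, 2.22, 2.79, 3.14, 3.14, 3.14].

## Interface

Orientations are given as [roll, pitch, yaw] about the fixed x, y, z axes, in that order (R = Rz(yaw) Ry(pitch) Rx(roll)).
In Python, from cell import env gives the robot as it stands. The module is installed in compiled form; this text tells all that it offers.
- The arm moves only by the tool play_rows, never from a script. Its argument "targets" is a list of rows, each an object with "linear": the shift along the tool's x, y, z in mm, a list of three; "turn": the turn about the tool's z in rad. A call has 1 to 20 rows; each row is the pose to reach, as a shift and turn from the pose commanded when the call began, along the tool's axes at that moment; what a row does not reach only later rows make up. A row lasts 1/8 s, in which the tool goes at most 62.5 mm and 10.7 degrees, less where a joint would pass 70% of its speed; a pose out of reach is approached as far as the arm can. A call with a gripper value outside its range is refused whole. "hand" is the finger opening in mm, from 0 to 95.1, set as the call begins (left out, the last holds). The fingers move at their own pace and stop on an object; the grip force is fixed at half the most. Time passes only in rows, so rows that repeat a pose let the fingers close. It gives the time, the measured TCP pose, the force and the opening at its end, in the units of the state.
- env.state(): the state, without advancing time (a new reading comes with each control period).
- env.read_camera(name): name is "scene" or "top" or "wrist"; returns (picture, depth): 384x512x3 uint8, red, green, blue; 384x512 float32, mm along the optical axis (not along the pixel's ray), 0 where there is no reading.
- env.camera_params(name): a dict with "fx", "fy", "cx", "cy" (pixels), "k1" (the pictures are not rectified: a ray, as slopes to the right and down, at radius r is drawn at 1 + k1 r^2 times it, then the intrinsics apply), "R" (3x3) and "t" (3): a world point X has camera coordinates R X + t. Camera axes: x right, y down, z forward; pixel columns grow to the right and rows downward; lengths in mm; the calibration is good to about 2 mm. A picture is of the moment at which its call begins: read the wrist's pose just before it. camera_params takes no time and is no camera call; for the wrist camera it gives the pose at the moment of the call.
- env.job_done(): hands the job in, once; it reports no verdict.
The state is a dict: "t": time; "joints": joint angles; "qvel": joint speeds; "tau": joint torques, N m; "eef_pos": TCP position; "tcp_rot": TCP orientation; "ft_force": force on the tool from outside, world axes, zero at the start; "moment": the same for the moment, N m; "opening": opening from 0.0 (shut) to 1.0 (fully open).
Only numpy, scipy, OpenCV 4.12 (cv2) and the standard library are available. Lean on these libraries where they do the work, as an engineer would, in place of code of your own. Each camera call takes 0.05 s, during which the arm holds its last target.

## Task

Load the blue tube rack onto the shaker: with one fingertip press the black bar down flat so that the red gate swings out of the lane and hold it there, while another finger pushes the rack along the lane, past the gate and fully home against the rubber buffers at the far end. Keep the gate open until the whole rack is past, so that it neither blocks nor rubs the rack, then let go so that it springs shut behind the rack. Push only: the rack must not be lifted or tipped, and the amber bottle, dropper bottle, dish, tweezers, beaker, flask and white bottle standing about must be left alone.

Things in the scene. Friction and masses are not known exactly. Their poses are not given: they have to be found in the camera images.
- shaker: White bench shaker, fixed, 140 x 310 mm. Origin on the counter under its middle; x points away from the control panel, y along the lane in the loading direction. Its platform top (the lane floor) is 70 mm up. The lane lies along y at x = +0.030, 44 mm wide between steel rails 4 mm thick, 24 mm high, open above and at the loading end. All x, y, z below are in this frame.
- lane_mouth (a point): Middle of the lane floor at the loading end, x = 0.030, y = -0.150, z = 0.070 of the shaker.
- lane_end (a point): Middle of the lane floor under the faces of the two rubber buffers that end the lane, x = 0.030, y = +0.110, z = 0.070 of the shaker. The front of the rack touches the buffers when it is home.
- rack: Blue rack of ten capped microtubes, loose, 40 mm wide (x), 80 mm long (y), solid end plates 58 mm high, caps to 62 mm, about 0.22 kg. Origin at the centre of its underside. It starts in the lane, lengthwise, its front end plate 25 to 70 mm short of the red leaf. Home, its origin is at y = +0.070 and its rear plate, at +0.030, stands 6 mm past the leaf.
- gate (a joint): Angle of the spring gate, rad: 0 shut, grows as the press bar goes down, stop at 0.78. The rack clears the leaf from about 0.60 on; at 0.65 the press bar is level. A spring shuts it when let go; holding it level takes about 5 N on the bar, anywhere along its length.
- gate_leaf: The moving gate: a rocker on a hinge pin parallel to the lane; origin on the pin, at x = -0.001, y = 0, z = 0.090 of the shaker. On the panel side (-x), outside the lane, is its black-topped press bar, y = -0.160 to +0.046, outer edge 52 mm from the pin. Shut, the bar slopes up and outward by 0.65 rad, its edge 41 mm out from and 32 mm above the pin; level, its top is 3 mm above the pin.
- leaf_tip (a point): Free edge of the red gate leaf, at half its height. Shut, the leaf (6 mm thick, y = +0.018 to +0.024, 20 to 38 mm above the pin) crosses over the rail and reaches 13 mm into the lane; as the bar goes down it swings up and out toward the bar side.
- bar_mid (a point): Point on the upper face of the press bar, half-way along it (y = -0.057), 36 mm out from the pin; it moves with the bar. With the bar level this line lies 67 mm across from the middle of the lane.
- amber_bottle: Bystander: amber bottle with black cap, 50 x 50 x 92 mm, beyond the far end of the lane. Origin under its centre.
- dropper: Bystander: dark dropper bottle, 37 x 37 x 101 mm, beyond the far end of the machine. Origin under its centre.
- dish: Bystander: glass dish, 96 mm across, 16 mm high, before the loading end. Origin under its centre.
- tweezers: Bystander: steel tweezers, 122 mm long, lying in front of the control panel. Origin under the centre.
- beaker_250: Bystander: beaker, 72 mm across, 92 mm high, to the right. Origin under its centre.
- flask: Bystander: conical flask, 62 mm across, 103 mm high, to the right. Origin under its centre.
- white_bottle: Bystander: white bottle with blue cap, 42 mm across, 135 mm high, to the right. Origin under its centre.
Not all that is in view belongs to the job. Leave any turquoise look-alike of the rack alone.

How it is judged:
By the outcome, as a careful person would: the job done as asked, in the order asked, and still so for the second after the job is handed in, with the robot touching nothing.
It also fails if it takes over 51 s, if anything falls off the work surface, if the arm or the gripper's body presses on something with over 40 N, if the wrist force passes 120 N, or if a joint passes its speed limit or range.

## Working session

There is one attempt and no reset: what is moved stays moved. The work goes in short steps, Python scripts to look and compute and a tool call to move; the robot and the scene stay as the last step left them, time stands still between calls to the robot, and variables do not carry over. Pictures are saved under pics/ and viewed, and the job is handed in when it is done.

Besides the shell and the picture viewer there is one more tool, called after "Emit:" by a JSON object that holds its "fn" and its "kwargs", one argument or row to a line. play_rows: Moves the arm, as the interface text tells. Its arguments: {"type":"object","properties":{"targets":{"type":"array","items":{"type":"object","properties":{"linear":{"type":"array","items":{"type":"number"}},"turn":{"type":"number"}}}},"hand":{"type":"number"}},"required":["targets"]}

```bash
mkdir -p pics; cat > h.py <<'E'
import numpy as np, cv2
from cell import env
def snap(n,f):
    p,d=env.read_camera(n); cv2.imwrite('pics/'+f+'.png',cv2.cvtColor(p,cv2.COLOR_RGB2BGR)); np.savez('pics/'+f+'.npz',p=p,d=d,**{k:np.array(v) for k,v in env.camera_params(n).items()}); return p,d
def load(f):
    z=np.load('pics/'+f+'.npz'); return z
def rays(z,uv):
    uv=np.atleast_2d(np.array(uv,float)); K=np.array([[z['fx'],0,z['cx']],[0,z['fy'],z['cy']],[0,0,1]],float)
    n=cv2.undistortPoints(uv.reshape(-1,1,2),K,np.array([float(z['k1']),0,0,0,0])).reshape(-1,2)
    d=np.c_[n,np.ones(len(n))]@z['R']; o=-z['R'].T@z['t']; return o,d
def onplane(z,uv,h):
    o,d=rays(z,uv); s=(h-o[2])/d[:,2]; return o+d*s[:,None]
def bydepth(z,uv):
    o,d=rays(z,uv); return np.array([o+dd*z['d'][int(v),int(u)] for dd,(u,v) in zip(d,np.atleast_2d(uv))])
E
python3 - <<'E'
from h import *
for n in ['scene','top','wrist']:
    snap(n,n+'0'); c=env.camera_params(n); print(n,c['fx'],c['k1'],-np.array(c['R']).T@c['t'],np.round(c['R'],2).tolist())
print(env.state())
E
```

```text
scene 409.3824757166531 -0.06252284546106236 [-303.31812807 -606.12174579 1065.56299547] [[0.51, -0.86, -0.01], [-0.62, -0.36, -0.7], [0.6, 0.36, -0.72]]
top 479.57846218890245 -0.17929833559791702 [ 289.12702182 -118.33522421 1539.98318461] [[0.02, -1.0, 0.01], [-0.99, -0.02, -0.14], [0.14, -0.0, -0.99]]
wrist 322.5540876084486 -0.04949633674227188 [211.95911881 593.30251682 384.34643782] [[0.45, 0.89, -0.0], [0.85, -0.43, 0.28], [0.25, -0.13, -0.96]]
{'t': 0.15, 'joints': array([ 9.95400806e-01,  4.91412003e-01,  1.55929652e+00, -7.48549712e-06,
        1.09168778e+00, -1.05580131e-01]), 'qvel': array([ 9.92292045e-06, -1.91692283e-03, -2.01192400e-03,  4.62423599e-04,
        1.14330646e-03, -2.81554435e-04]), 'tau': array([ 2.52960883e-03, -6.12897778e+01, -2.58279508e+01,  6.92608044e-02,
        4.73637704e-02, -9.93686081e-05]), 'eef_pos': array([282.86320264, 557.20882729, 291.80606644]), 'tcp_rot': array([-3.14079278e+00, -7.80890340e-05,  2.67178069e+00]), 'ft_force': array([-0.92218408, -0.18522479,  0.57765217]), 'moment': array([-0.01943311, -0.0070084 , -0.0113804 ]), 'opening': 0.9990224691590818}
```

View pics/scene0.png

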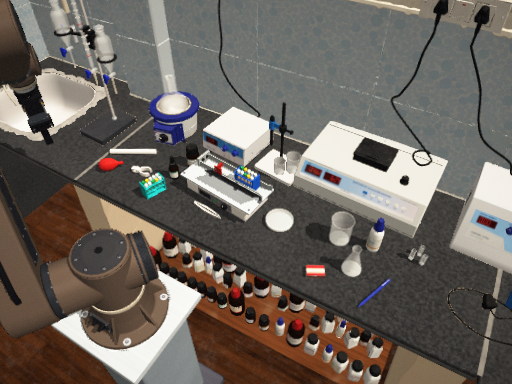

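View pics/top0.png

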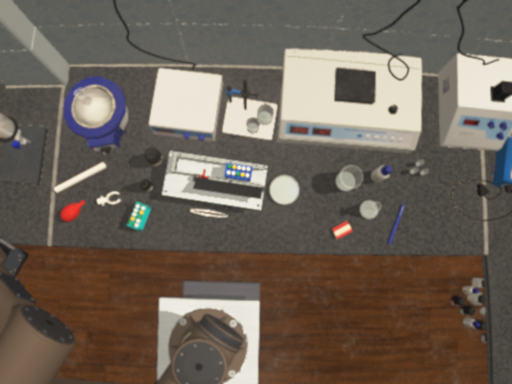

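View pics/wrist0.png

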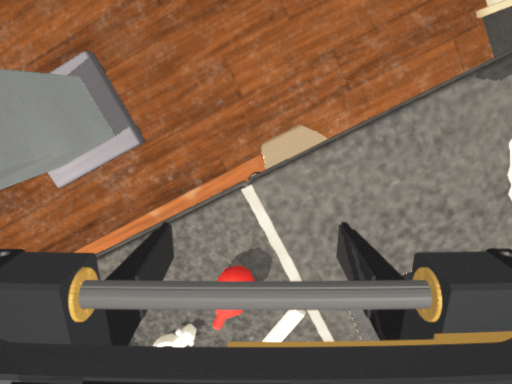

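```bash
python3 - <<'E'
import cv2
a=cv2.imread('pics/top0.png')[130:225,110:310]; cv2.imwrite('pics/topz.png',cv2.resize(a,None,fx=4,fy=4,interpolation=cv2.INTER_CUBIC))
a=cv2.imread('pics/scene0.png')[130:230,125:305]; cv2.imwrite('pics/scenez.png',cv2.resize(a,None,fx=4.4,fy=4.4,interpolation=cv2.INTER_CUBIC))
E
```

```text
(no output)
```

View pics/topz.png

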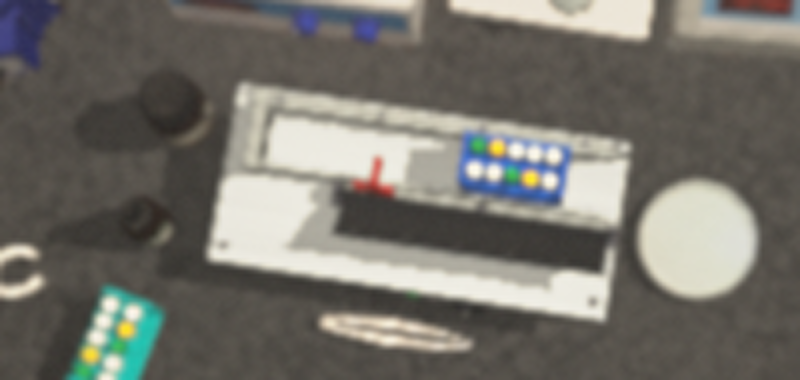

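View pics/scenez.png

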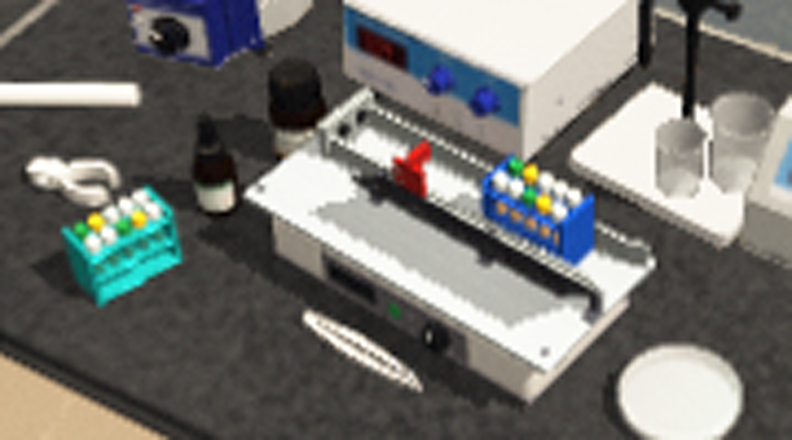

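The blue rack in the lane (top px 238,172) is the target. The turquoise rack on the counter (138,215) is the look-alike, and the crops confirm that. Next I measure the poses.

```bash
cat > m.py <<'E'
from h import *
def fit(P,M):
    c=P.mean(0); m=M.mean(0); H=(M-m).T@(P-c); U,S,V=np.linalg.svd(H); R=(U@np.diag([1,np.linalg.det(U@V)])@V).T
    t=c-R@m; return R,t,np.linalg.norm((M@R.T+t)-P,axis=1)
E
python3 - <<'E'
from m import *
z=load('top0')
uv=np.array([(240,83),(632,143),(607,320),(207,262)])/4+[110,130]
P=onplane(z,uv,70)[:,:2]; M=np.array([(70,155),(70,-155),(-70,-155),(-70,155)],float)
R,t,e=fit(P,M); yaw=np.arctan2(R[1,0],R[0,0]); print(P.round(1).tolist(),t,yaw,e)
# rack: blue mask
hsv=cv2.cvtColor(z['p'],cv2.COLOR_RGB2HSV)
m=cv2.inRange(hsv,(105,150,60),(125,255,255)); m[:150]=0;m[190:]=0;m[:,:215]=0;m[:,265:]=0
v,u=np.nonzero(m); Q=onplane(z,np.c_[u,v],128)[:,:2]; S=(Q-t)@R; print('rack shaker',S.min(0),S.max(0), np.percentile(S,[3,97],axis=0))
m=cv2.inRange(hsv,(0,150,80),(8,255,255)); m[:165]=0;m[182:]=0;m[:,:195]=0;m[:,220:]=0
v,u=np.nonzero(m); Q=onplane(z,np.c_[u,v],119)[:,:2]; S=(Q-t)@R; print('leaf',np.percentile(S,[3,97],axis=0))
# tall things
for nm,uv in dict(amber=(152,156),drop=(146,185),box=(210,133),box2=(205,128),rod=(240,90),boxfront=(215,140)).items(): print(nm,bydepth(z,[uv]).round(), ((bydepth(z,[uv])[:,:2]-t)@R).round())
E
```

```text
[[611.2, 131.8], [570.5, -177.2], [431.5, -160.5], [468.7, 150.7]] [520.44894912 -13.77889346] -0.12514025939901136 [1.98024746 0.85747906 1.63069439 2.52042271]
rack shaker [   8.18925501 -104.42627133] [ 33.57721308 -31.587956  ] [[   8.53217403 -101.08166767]
 [  32.97618312  -32.5600128 ]]
leaf [[-3.9830963  23.90275477]
 [ 2.57579743 41.23350395]]
amber [[588. 183.  94.]] [[ 43. 204.]]
drop [[500. 201.  75.]] [[-47. 211.]]
box [[661.   4. 108.]] [[138.  36.]]
box2 [[677.  20. 109.]] [[151.  53.]]
rod [[841. -81.   1.]] [[327. -27.]]
boxfront [[666.  -4.   1.]] [[143.  28.]]
```

Emit:
{"fn": "play_rows", "kwargs": {
  "targets": [
    {"linear":[-40,-39,0],"turn":0.1},
    {"linear":[-80,-78,0],"turn":0.2},
    {"linear":[-120,-117,0],"turn":0.3},
    {"linear":[-160,-155,0],"turn":0.4},
    {"linear":[-200,-194,0],"turn":0.5},
    {"linear":[-240,-233,0],"turn":0.6},
    {"linear":[-280,-272,0],"turn":0.7},
    {"linear":[-320,-311,0],"turn":0.8},
    {"linear":[-360,-350,0],"turn":0.9},
    {"linear":[-400,-389,0],"turn":1.0},
    {"linear":[-440,-427,0],"turn":1.1},
    {"linear":[-480,-466,0],"turn":1.2},
    {"linear":[-500,-486,0],"turn":1.226},
    {"linear":[-500,-486,0],"turn":1.226},
    {"linear":[-500,-486,0],"turn":1.226}
  ],
  "hand": 58
}}

```text
t: 2.02
eef_pos: [508.3, -101.8, 292.0]
tcp_rot: [-3.141, -0.0, 1.446]
ft_force: [-0.6, -0.1, -0.3]
opening: 0.61
```

```bash
python3 - <<'E'
from h import *
s=env.state(); print(s['t'],s['eef_pos'],s['tcp_rot'],s['opening'],s['ft_force']); snap('wrist','w1')
a=cv2.imread('pics/w1.png'); cv2.imwrite('pics/w1z.png',cv2.resize(a,None,fx=1.5625,fy=1.5625,interpolation=cv2.INTER_CUBIC))
E
```

```text
2.025 [ 508.3495479  -101.76957927  292.03934958] [-3.14092979e+00 -3.59974954e-04  1.44629819e+00] 0.6096637429100269 [-0.56408273 -0.1064657  -0.3258482 ]
```

View pics/w1z.png

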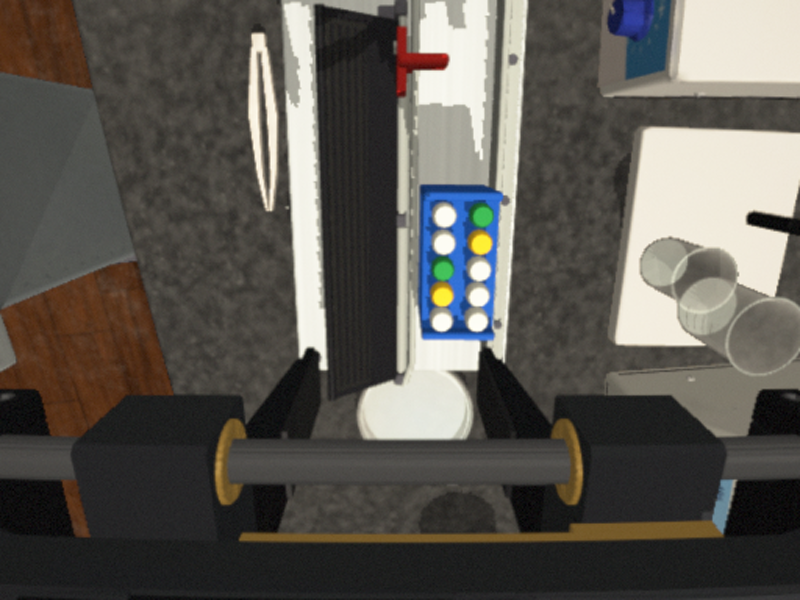

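The picture shows the blue rack in the lane (zoomed px 420–500, 186–339), the red leaf at (425,61), the black bar (316–400) and the pin line at x≈402. The loading edge is at row 370. Now I compute positions.

```bash
python3 - <<'E'
from m import *
z=load('w1'); f=1.5625; c=lambda a:(np.array(a,float)+.5)/f-.5
def pl(a,h): return onplane(z,c(a),h)[:,:2]
t0=np.array([520.4,-13.8]); y0=-.125
def sh(P,t=t0,y=y0):
    R=np.array([[np.cos(y),-np.sin(y)],[np.sin(y),np.cos(y)]]); return (P-t)@R
p=lambda n,a,h: print(n,sh(pl(a,h)).round(1).tolist())
p('platL',[(283,0),(294,200),(303,368)],70); p('platR',[(526,0),(516,200),(505,368)],70); p('platEnd',[(315,370),(410,371),(505,369)],70)
p('pin',[(404,120),(402,300),(401,370)],90)
p('bar outer',[(316,8),(323,200),(331,398)],122)
p('barend',[(331,398),(393,383)],122)
p('rack',[(420,186),(500,190),(493,339),(421,337)],128)
p('leaf',[(447,55),(447,68),(404,28),(404,95)],119)
E
python3 - <<'E'
import cv2
a=cv2.imread('pics/w1.png')[100:260,190:350]; cv2.imwrite('pics/w1c.png',cv2.resize(a,(600,600),interpolation=cv2.INTER_CUBIC))
E
```

```text
platL [[-65.9, 74.6], [-65.2, -37.5], [-65.6, -150.2]]
platR [[71.3, 74.7], [72.0, -37.5], [71.8, -150.2]]
platEnd [[-57.5, -151.6], [7.2, -152.3], [71.9, -150.9]]
pin [[2.4, 8.2], [1.5, -96.0], [0.9, -142.5]]
bar outer [[-39.6, 57.2], [-39.6, -32.8], [-39.7, -145.7]]
barend [[-39.7, -145.7], [-3.8, -136.1]]
rack [[10.0, -25.4], [50.2, -27.2], [50.8, -106.9], [11.6, -105.7]]
leaf [[22.9, 36.9], [23.0, 30.9], [1.9, 48.9], [2.0, 18.4]]
```

View pics/w1c.png

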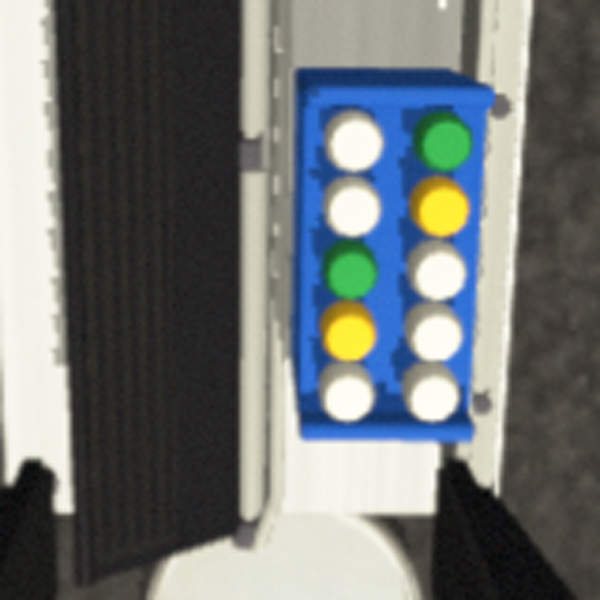

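```bash
python3 - <<'E'
from m import *
f=1.5625
t0=np.array([520.4,-13.8]); y=-.125; R=np.array([[np.cos(y),-np.sin(y)],[np.sin(y),np.cos(y)]])
z=load('w1')
for n,a in dict(plat=(305,300),plat2=(430,355),platend=(460,364),lane=(450,120),baredge=(322,150),barin=(390,150),barend=(335,385),pin=(402,290),pinend=(401,372),rackF=(450,189),rackR=(450,335),leaf=(430,61),counter=(600,560),counter2=(200,300),dish=(415,410),racksurf=(462,230)).items():
    b=bydepth(z,[np.array(a)/f])[0]; print(n,b.round(1),((b[:2]-t0)@R).round(1))
z=load('top0')
for n,a in dict(plat=(180,187),plat2=(255,190),rack=(238,180),counter=(290,215)).items():
    b=bydepth(z,[a])[0]; print('top',n,b.round(1),((b[:2]-t0)@R).round(1))
E
```

```text
plat [ 446.6 -107.6   69.7] [ -61.5 -102.2]
plat2 [ 523.5 -156.2   69.8] [  20.8 -140.9]
platend [ 542.7 -163.9   72.7] [  40.9 -146.2]
lane [551.3  -8.4  70.3] [30.   9.2]
baredge [480.8 -17.  122.5] [-38.9  -8.1]
barin [514.2 -21.2  96.9] [-5.2 -8.1]
barend [ 466.7 -145.6  122.2] [ -36.9 -137.4]
pin [ 510.9 -101.8   94.8] [  1.6 -88.5]
pinend [ 503.7 -156.    92. ] [   1.1 -143.1]
rackF [544.3 -45.7 104.1] [ 27.6 -28.7]
rackR [ 534.6 -121.1  128. ] [  27.4 -104.7]
leaf [538.7  16.9 126.8] [14.3 32.7]
counter [539.7 -79.7 329.1] [ 27.4 -63. ]
counter2 [ 346.4 -116.    -0.4] [-159.9 -123.1]
dish [ 507.  -225.8   15.9] [  13.1 -212. ]
racksurf [547.  -66.3 120.2] [ 32.9 -48.7]
top plat [497.1  95.1  67.8] [-36.7 105.1]
top plat2 [ 489.  -137.9   99.5] [ -15.7 -127. ]
top rack [519.4 -85.4  93.6] [  7.9 -71.2]
top counter [ 424.1 -253.8    1.1] [ -65.6 -250.2]
```

Emit:
{"fn": "play_rows", "kwargs": {
  "targets": [
    {"linear":[40,0,0],"turn":0},
    {"linear":[80,0,0],"turn":0},
    {"linear":[100,0,0],"turn":0},
    {"linear":[100,0,0],"turn":0},
    {"linear":[100,0,0],"turn":0}
  ]
}}

```text
t: 2.7
eef_pos: [521.0, -3.1, 292.3]
tcp_rot: [3.141, 0.0, 1.447]
ft_force: [1.2, 1.2, -0.2]
opening: 0.607
```

```bash
python3 - <<'E'
from h import *
s=env.state(); print(s['t'],s['eef_pos'],s['tcp_rot'],s['opening'],s['ft_force']); snap('wrist','w2')
a=cv2.imread('pics/w2.png'); cv2.imwrite('pics/w2z.png',cv2.resize(a,None,fx=1.5625,fy=1.5625,interpolation=cv2.INTER_CUBIC))
E
```

```text
2.7 [520.96457739  -3.06692562 292.32160256] [3.14149041e+00 3.88994497e-05 1.44680598e+00] 0.6066629744127738 [ 1.23050855  1.21043848 -0.15114588]
```

View pics/w2z.png

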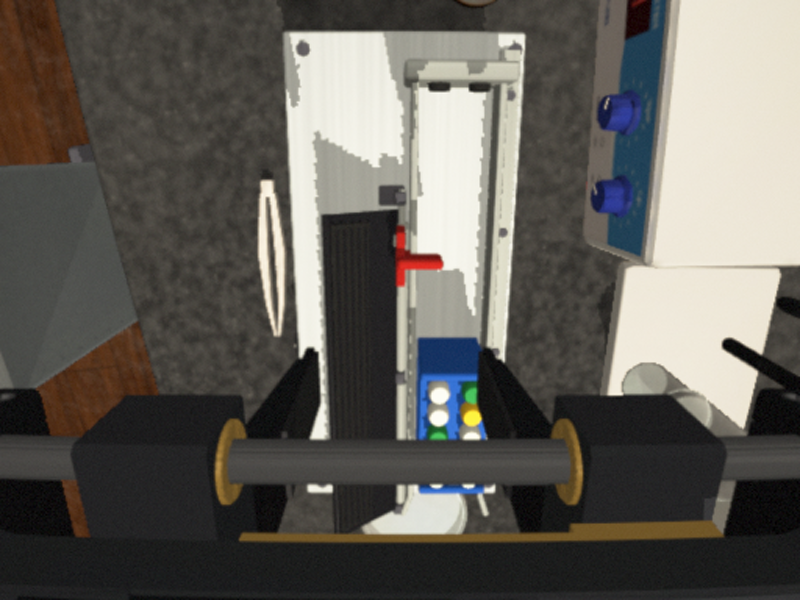

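The far end is now in view: platform edge at row 33, buffers at (440,87) and (480,87), leaf at (425,262), bar far end at row 212.

```bash
python3 - <<'E'
from m import *
f=1.5625; z=load('w2'); c=lambda a:(np.array(a,float)+.5)/f-.5
t0=np.array([520.4,-13.8]); y=-.125; R=np.array([[np.cos(y),-np.sin(y)],[np.sin(y),np.cos(y)]])
def p(n,a,h): print(n,((onplane(z,c(a),h)[:,:2]-t0)@R).round(1).tolist())
p('far edge',[(284,33),(524,33)],70)
p('near edge',[(320,492),(487,490)],70)
p('platL',[(288,120),(297,300)],70);p('platR',[(520,120),(508,300)],70)
p('laneL',[(417,130),(417,200)],70)
p('leaf tip far/near top128',[(441,256),(441,269)],128)
p('leafbracket',[(402,226),(402,286)],115)
p('bar far edge',[(323,214)],122); p('bar near end',[(335,533)],122)
p('buffer',[(440,92),(480,92)],90)
p('pin',[(400,340),(399,430)],93)
for n,a in dict(buf=(440,86),wall=(440,68),leaf=(430,262),far=(350,36),rail=(412,150),bufb=(440,90)).items():
    b=bydepth(z,[c(a)])[0]; print(n,b.round(1),((b[:2]-t0)@R).round(1))
E
```

```text
far edge [[-65.6, 156.1], [71.7, 156.1]]
near edge [[-58.5, -151.5], [65.2, -150.0]]
platL [[-65.8, 108.4], [-66.5, -3.1]]
platR [[72.1, 108.4], [71.3, -3.2]]
laneL [[10.9, 102.4], [11.2, 61.1]]
leaf tip far/near top128 [[21.8, 37.8], [21.9, 30.9]]
leafbracket [[1.6, 51.5], [1.7, 18.2]]
bar far edge [[-39.4, 58.8]]
bar near end [[-40.9, -142.9]]
buffer [[22.6, 121.7], [44.6, 121.8]]
pin [[0.7, -22.2], [0.0, -85.3]]
buf [557.5 106.2  99.3] [ 21.8 123.7]
wall [557.7 114.1 106.6] [ 21.1 131.6]
leaf [540.8  18.2 126.6] [16.2 34.3]
far [512.  142.7  69.9] [-27.9 154.2]
rail [539.   75.4  93.8] [ 7.3 90.9]
bufb [557.4 104.4  97.8] [ 22.  121.9]
```

Emit:
{"fn": "play_rows", "kwargs": {
  "targets": [
    {"linear":[-45,0,0],"turn":0},
    {"linear":[-90,-0.5,0],"turn":0},
    {"linear":[-125,-0.5,0],"turn":0},
    {"linear":[-135,-0.5,15],"turn":0},
    {"linear":[-135,-0.5,40],"turn":0},
    {"linear":[-135,-0.5,65],"turn":0},
    {"linear":[-135,-0.5,74],"turn":0},
    {"linear":[-135,-0.5,74],"turn":0},
    {"linear":[-135,-0.5,74],"turn":0}
  ]
}}

```text
t: 3.88
eef_pos: [504.2, -137.0, 218.9]
tcp_rot: [3.141, 0.0, 1.446]
ft_force: [0.1, 0.5, 0.2]
opening: 0.612
```

```bash
cat > look.py <<'E'
import sys
from h import *
s=env.state(); print(s['t'],s['eef_pos'].round(2),s['tcp_rot'].round(4),round(s['opening']*95.1,1),s['ft_force'].round(2))
p=s['eef_pos'][:2]-[524.6,-1.7]; y=-.125; R=np.array([[np.cos(y),-np.sin(y)],[np.sin(y),np.cos(y)]]); print('TCP shaker',(p@R).round(1),'tip z',s['eef_pos'][2]-78)
n=sys.argv[1]
snap('wrist',n); a=cv2.imread(f'pics/{n}.png'); cv2.imwrite(f'pics/{n}z.png',cv2.resize(a,None,fx=1.5625,fy=1.5625,interpolation=cv2.INTER_CUBIC))
snap('scene',n+'s'); a=cv2.imread(f'pics/{n}s.png')[130:230,165:305]; cv2.imwrite(f'pics/{n}sz.png',cv2.resize(a,None,fx=5,fy=5,interpolation=cv2.INTER_CUBIC))
E
python3 look.py w3
```

```text
3.875 [ 504.16 -137.    218.89] [3.1405e+00 2.0000e-04 1.4460e+00] 58.2 [0.14 0.46 0.22]
TCP shaker [  -3.4 -136.8] tip z 140.88529874098595
```

View pics/w3z.png

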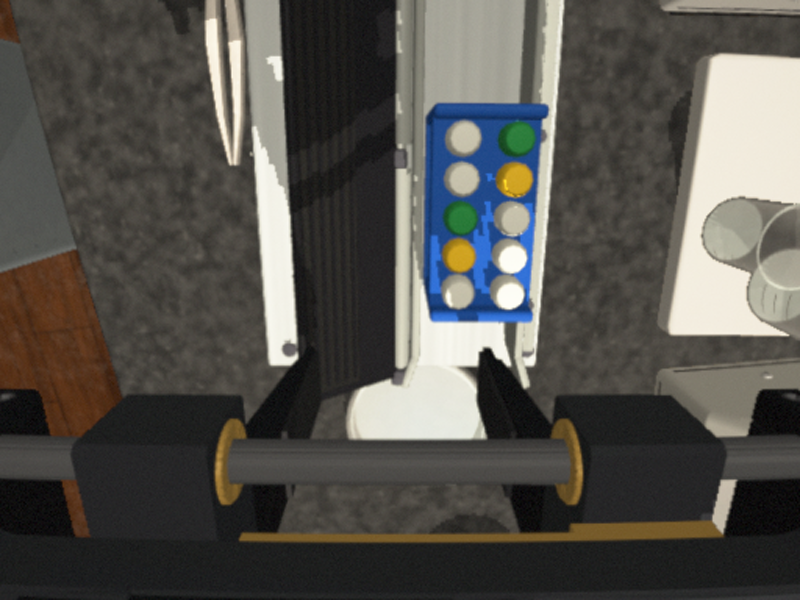

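View pics/w3sz.png

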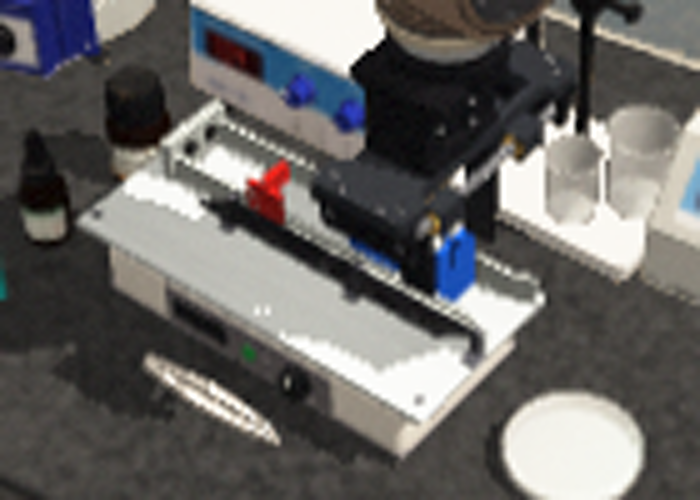

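```bash
python3 - <<'E'
from m import *
f=1.5625; z=load('w3'); c=lambda a:(np.array(a,float)+.5)/f-.5
t=np.array([524.6,-1.7]); y=-.125; R=np.array([[np.cos(y),-np.sin(y)],[np.sin(y),np.cos(y)]])
def p(n,a,h): print(n,((onplane(z,c(a),h)[:,:2]-t)@R).round(1).tolist())
p('rack rear top',[(435,321),(530,321)],128);p('rack front top',[(430,105),(547,105)],128)
p('tips at 141',[(483,349),(494,349),(315,349)],141)
for n,a in dict(tipR=(488,353),tipL=(311,356),rear=(480,317)).items():
    b=bydepth(z,[c(a)])[0]; print(n,b.round(1),((b[:2]-t)@R).round(1))
E
```

```text
rack rear top [[11.1, -119.9], [47.8, -120.0]]
rack front top [[7.9, -41.7], [48.3, -41.4]]
tips at 141 [[27.8, -126.2], [31.8, -126.3], [-33.4, -126.1]]
tipR [ 537.4 -129.8  146.5] [  28.6 -125.5]
tipL [ 475.7 -122.2  148.8] [ -33.5 -125.6]
rear [ 538.  -122.7  127.7] [  28.4 -118.4]
```

Emit:
{"fn": "play_rows", "kwargs": {
  "targets": [
    {"linear":[0,-0.5,8],"turn":0},
    {"linear":[0,-0.5,16],"turn":0},
    {"linear":[0,-0.5,23],"turn":0},
    {"linear":[0,-0.5,30],"turn":0},
    {"linear":[0,-0.5,36],"turn":0},
    {"linear":[0,-0.5,42],"turn":0},
    {"linear":[0,-0.5,46],"turn":0},
    {"linear":[0,-0.5,48],"turn":0},
    {"linear":[0,-0.5,48],"turn":0},
    {"linear":[0,-0.5,48],"turn":0}
  ]
}}

```text
t: 5.22
eef_pos: [503.1, -136.9, 170.2]
tcp_rot: [-3.141, -0.0, 1.446]
ft_force: [-4.7, 0.7, 5.1]
opening: 0.612
```

```bash
python3 look.py w4
```

```text
5.225 [ 503.12 -136.86  170.2 ] [-3.1409e+00 -3.0000e-04  1.4458e+00] 58.2 [-4.65  0.73  5.09]
TCP shaker [  -4.5 -136.8] tip z 92.19998561302589
```

View pics/w4z.png

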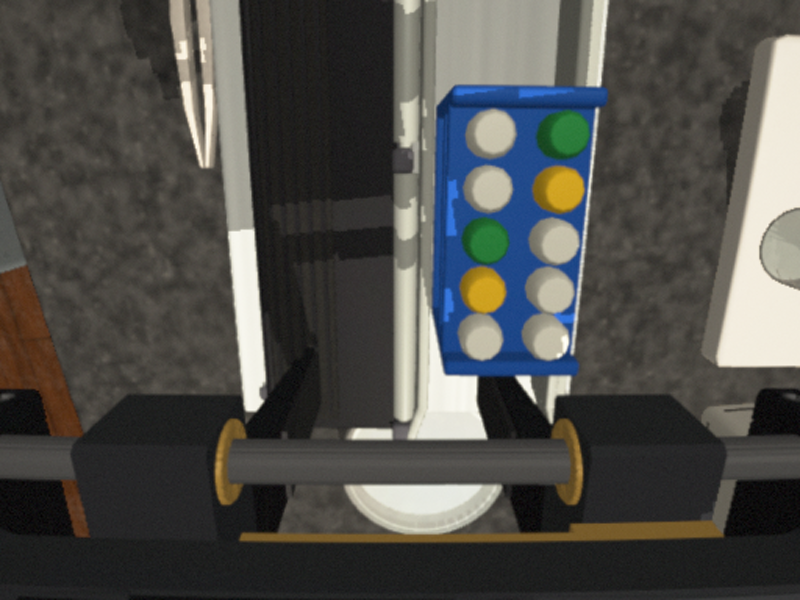

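View pics/w4sz.png

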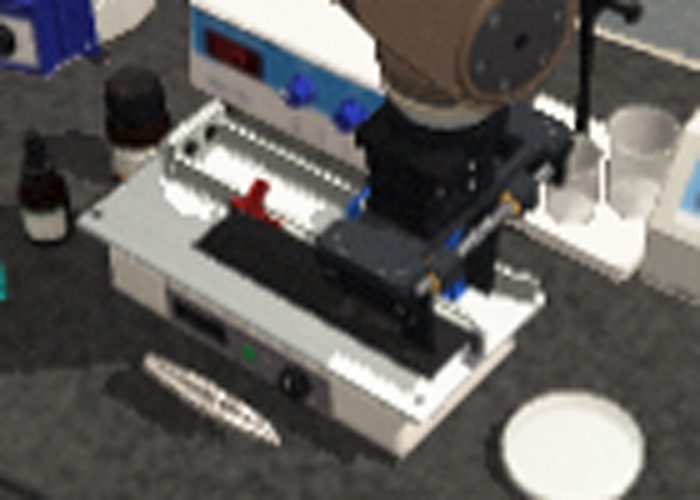

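```bash
python3 - <<'E'
from m import *
f=1.5625; z=load('w4'); c=lambda a:(np.array(a,float)+.5)/f-.5
t=np.array([524.6,-1.7]); y=-.125; R=np.array([[np.cos(y),-np.sin(y)],[np.sin(y),np.cos(y)]])
for a in [(265,120),(290,120),(320,120),(350,120),(380,120),(270,250),(380,250),(404,300),(460,373),(560,373)]:
    b=bydepth(z,[c(a)])[0]; print(a,b.round(1),((b[:2]-t)@R).round(1))
E
```

```text
(265, 120) [472.  -42.5  92.4] [-47.1 -47. ]
(290, 120) [480.3 -43.7  93.9] [-38.7 -47.2]
(320, 120) [490.  -45.   94.7] [-29.  -47.3]
(350, 120) [499.2 -46.1  91.8] [-19.7 -47.2]
(380, 120) [508.8 -47.3  91.8] [-10.  -47.2]
(270, 250) [465.9 -84.3  93.9] [-47.9 -89.2]
(380, 250) [503.  -89.5  91.2] [-10.5 -89.8]
(404, 300) [ 509.1 -107.5   94.3] [  -2.2 -106.9]
(460, 373) [ 523.4 -121.2  129.1] [  13.7 -118.7]
(560, 373) [ 552.5 -125.4  128.2] [  43.1 -119.2]
```

Emit:
{"fn": "play_rows", "kwargs": {
  "targets": [
    {"linear":[0,0,1.2],"turn":0},
    {"linear":[3,0,1.2],"turn":0},
    {"linear":[6,0,1.2],"turn":0},
    {"linear":[9,0,1.2],"turn":0},
    {"linear":[13,0,1.2],"turn":0},
    {"linear":[18,0,1.2],"turn":0},
    {"linear":[24,0,1.2],"turn":0},
    {"linear":[30,0,1.2],"turn":0},
    {"linear":[35,0,1.2],"turn":0},
    {"linear":[40,0,1.2],"turn":0},
    {"linear":[43,0,1.2],"turn":0},
    {"linear":[45,0,1.2],"turn":0},
    {"linear":[45,0,1.2],"turn":0}
  ]
}}

```text
t: 6.95
eef_pos: [509.6, -92.5, 169.4]
tcp_rot: [3.14, 0.0, 1.446]
ft_force: [0.7, -2.6, 5.6]
opening: 0.61
```

```bash
python3 look.py w5
```

```text
6.95 [509.55 -92.48 169.37] [3.1397e+00 4.0000e-04 1.4460e+00] 58.0 [ 0.7  -2.59  5.57]
TCP shaker [ -3.6 -91.9] tip z 91.37487079117616
```

View pics/w5z.png

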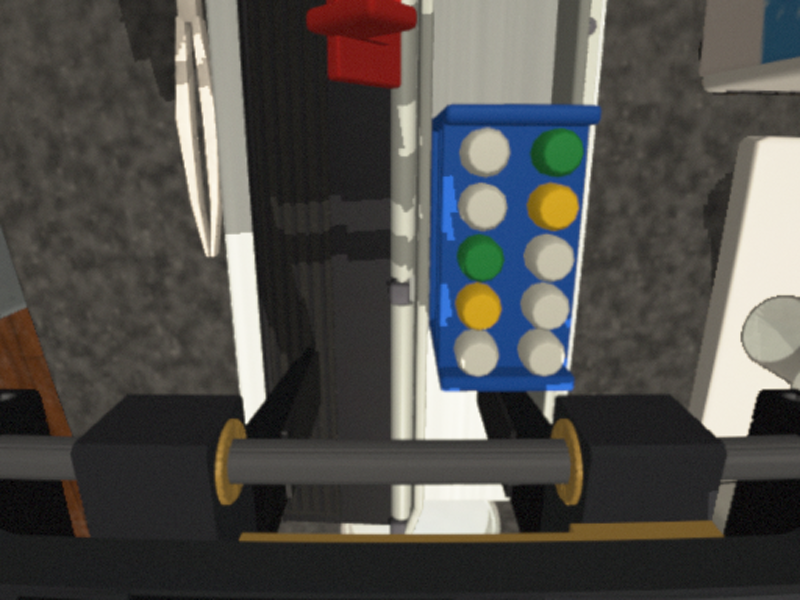

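View pics/w5sz.png

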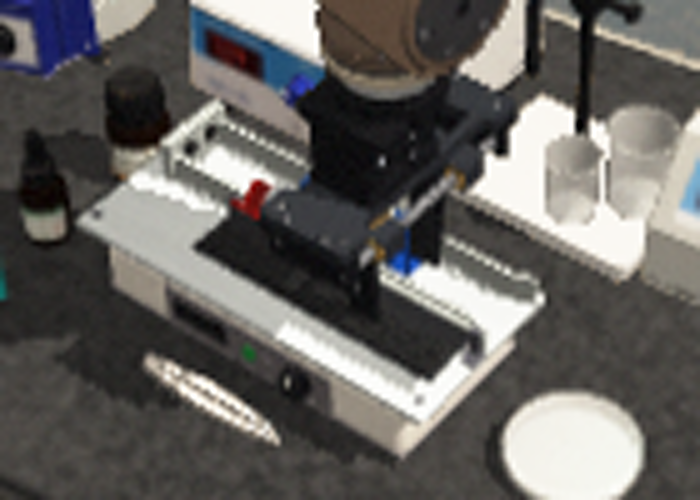

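```bash
python3 - <<'E'
from m import *
f=1.5625; z=load('w5'); c=lambda a:(np.array(a,float)+.5)/f-.5
t=np.array([524.6,-1.7]); y=-.125; R=np.array([[np.cos(y),-np.sin(y)],[np.sin(y),np.cos(y)]])
for a in [(311,18),(325,18),(360,18),(390,18),(412,18),(365,60),(330,60),(335,80),(450,385),(560,385),(260,200),(385,200)]:
    b=bydepth(z,[c(a)])[0]; print(a,b.round(1),((b[:2]-t)@R).round(1))
print(z['p'][int(18/f)].shape)
E
```

```text
(311, 18) [501.8  22.7 118.7] [-25.7  21.3]
(325, 18) [505.7  21.4 121.9] [-21.7  20.5]
(360, 18) [514.7  18.5 129. ] [-12.4  18.8]
(390, 18) [521.8  17.7 128.5] [-5.2 18.9]
(412, 18) [527.4  18.6 121.6] [ 0.3 20.5]
(365, 60) [513.7  12.8 107. ] [-12.6  13. ]
(330, 60) [504.4  13.  112.7] [-21.9  12.1]
(335, 80) [504.8   8.  111.2] [-20.8   7.1]
(450, 385) [526.6 -80.4 127.9] [ 11.8 -77.8]
(560, 385) [558.7 -84.5 128.1] [ 44.2 -77.9]
(260, 200) [471.5 -23.2  89.5] [-50.  -27.9]
(385, 200) [513.6 -28.4  91.3] [ -7.6 -27.9]
(512, 3)
```

Emit:
{"fn": "play_rows", "kwargs": {
  "targets": [
    {"linear":[2,0,0.3],"turn":0},
    {"linear":[5,0,0.3],"turn":0},
    {"linear":[10,0,0.3],"turn":0},
    {"linear":[16,0,0.3],"turn":0},
    {"linear":[22,0,0.3],"turn":0},
    {"linear":[28,0,0.3],"turn":0},
    {"linear":[34,0,0.3],"turn":0},
    {"linear":[40,0,0.3],"turn":0},
    {"linear":[46,0,0.3],"turn":0},
    {"linear":[52,0,0.3],"turn":0},
    {"linear":[58,0,0.3],"turn":0},
    {"linear":[64,0,0.3],"turn":0},
    {"linear":[70,0,0.3],"turn":0},
    {"linear":[76,0,0.3],"turn":0},
    {"linear":[81,0,0.3],"turn":0},
    {"linear":[86,0,0.3],"turn":0},
    {"linear":[90,0,0.3],"turn":0},
    {"linear":[93,0,0.3],"turn":0},
    {"linear":[95,0,0.3],"turn":0},
    {"linear":[95,0,0.3],"turn":0}
  ],
  "hand": 60
}}

```text
t: 9.55
eef_pos: [521.3, 1.9, 169.1]
tcp_rot: [3.14, 0.0, 1.446]
ft_force: [-0.1, -4.0, 4.8]
opening: 0.628
```

```bash
python3 look.py w6
```

```text
9.55 [521.3    1.86 169.06] [3.1401e+00 1.0000e-04 1.4460e+00] 59.8 [-0.14 -4.04  4.81]
TCP shaker [-3.7  3.1] tip z 91.05734629011667
```

View pics/w6z.png

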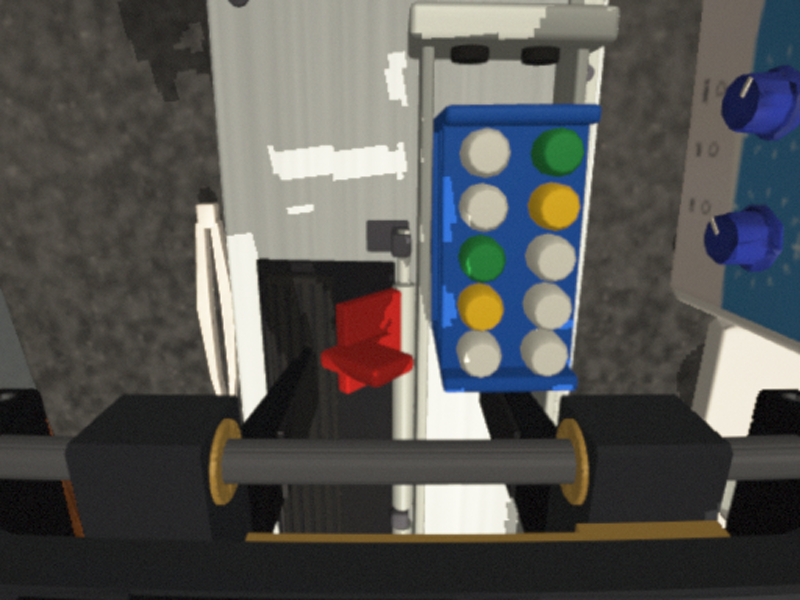

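View pics/w6sz.png

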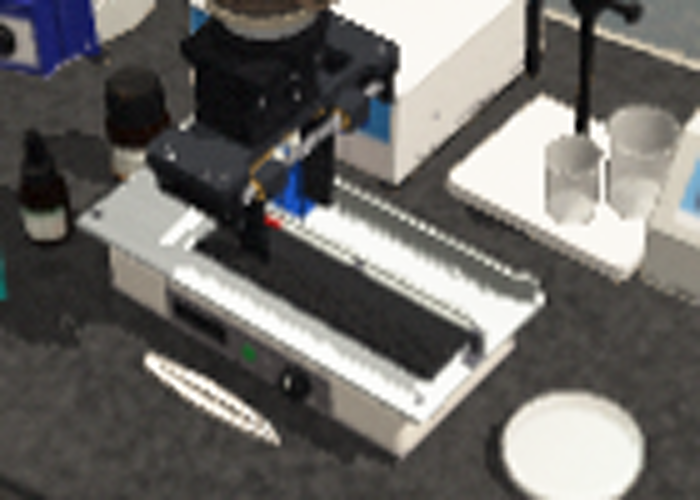

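Emit:
{"fn": "play_rows", "kwargs": {
  "targets": [
    {"linear":[2,0,0],"turn":0},
    {"linear":[4,0,0],"turn":0},
    {"linear":[6,0,0],"turn":0},
    {"linear":[8,0,0],"turn":0},
    {"linear":[9.5,0,0],"turn":0},
    {"linear":[11,0,0],"turn":0},
    {"linear":[12,0,0],"turn":0},
    {"linear":[12,0,0],"turn":0},
    {"linear":[12,0,0],"turn":0}
  ]
}}

```text
t: 10.78
eef_pos: [522.7, 13.7, 169.0]
tcp_rot: [3.14, 0.0, 1.446]
ft_force: [-0.8, -3.8, 6.5]
opening: 0.634
```

```bash
python3 look.py w7; python3 - <<'E'
from m import *
f=1.5625; c=lambda a:(np.array(a,float)+.5)/f-.5
t=np.array([524.6,-1.7]); y=-.125; R=np.array([[np.cos(y),-np.sin(y)],[np.sin(y),np.cos(y)]])
for n,L in (('w6',[(470,55),(540,55),(470,62),(540,62),(520,110),(520,385),(455,385)]),('w7',[(470,60),(540,60),(470,70),(540,70),(520,108),(520,385),(455,385)])):
  z=load(n)
  for a in L:
    b=bydepth(z,[c(a)])[0]; print(n,a,b.round(1),((b[:2]-t)@R).round(1))
E
```

```text
10.775 [522.68  13.68 169.01] [3.1404e+00 1.0000e-04 1.4460e+00] 60.2 [-0.8  -3.83  6.53]
TCP shaker [-3.8 15. ] tip z 91.01063327466281
w6 (470, 55) [556.5 106.1  98. ] [ 18.2 110.9]
w6 (540, 55) [577.5 103.7  97.8] [ 39.4 111.2]
w6 (470, 62) [556.8 104.6  94.9] [ 18.7 109.5]
w6 (540, 62) [578.5 102.2  93.8] [ 40.5 109.8]
w6 (520, 110) [563.1  87.2 128.6] [27.1 93. ]
w6 (520, 385) [558.7  11.5 128. ] [32.2 17.3]
w6 (455, 385) [539.8  14.  128.1] [13.1 17.5]
w7 (470, 60) [556.3 115.2 107.3] [ 16.9 119.9]
w7 (540, 60) [576.3 112.9 106.6] [ 37.  120.2]
w7 (470, 70) [556.3 112.7 105.8] [ 17.2 117.5]
w7 (540, 70) [576.2 110.3 106.6] [ 37.2 117.5]
w7 (520, 108) [564.8  99.6 127.1] [ 27.3 105.5]
w7 (520, 385) [559.9  23.8 129. ] [31.8 29.7]
w7 (455, 385) [541.1  26.3 128.9] [12.9 29.8]
```

View pics/w7z.png

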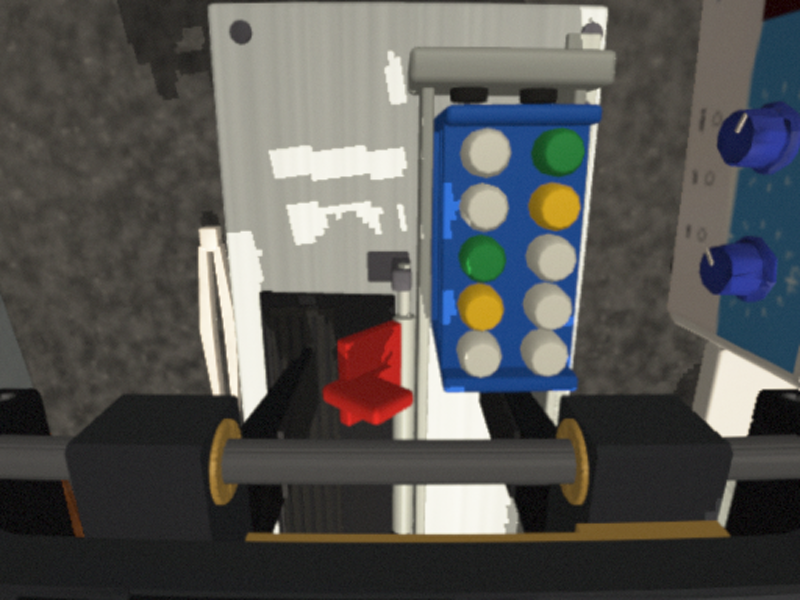

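Emit:
{"fn": "play_rows", "kwargs": {
  "targets": [
    {"linear":[0.5,0,0],"turn":0},
    {"linear":[1,0,0],"turn":0},
    {"linear":[1.5,0,0],"turn":0},
    {"linear":[2,0,0],"turn":0},
    {"linear":[2,0,0],"turn":0}
  ]
}}

```text
t: 11.5
eef_pos: [522.9, 15.6, 169.0]
tcp_rot: [3.14, 0.0, 1.446]
ft_force: [-0.5, -5.4, 6.7]
opening: 0.634
```

Emit:
{"fn": "play_rows", "kwargs": {
  "targets": [
    {"linear":[0.5,0,0],"turn":0},
    {"linear":[1,0,0],"turn":0},
    {"linear":[1,0,0],"turn":0},
    {"linear":[1,0,0],"turn":0}
  ]
}}

```text
t: 12.0
eef_pos: [523.1, 16.6, 169.0]
tcp_rot: [3.14, 0.0, 1.446]
ft_force: [-0.3, -5.6, 6.5]
opening: 0.628
```

Emit:
{"fn": "play_rows", "kwargs": {
  "targets": [
    {"linear":[0.5,0,0],"turn":0},
    {"linear":[1,0,0],"turn":0},
    {"linear":[1,0,0],"turn":0},
    {"linear":[1,0,0],"turn":0}
  ]
}}

```text
t: 12.5
eef_pos: [523.1, 17.0, 169.0]
tcp_rot: [3.141, 0.001, 1.445]
ft_force: [-1.8, -10.5, 5.9]
opening: 0.636
```

```bash
python3 look.py w8; python3 - <<'E'
import cv2
a=cv2.imread('pics/w8.png')[20:110,250:400]; cv2.imwrite('pics/w8c.png',cv2.resize(a,None,fx=5,fy=5,interpolation=cv2.INTER_CUBIC))
E
```

```text
12.5 [523.08  17.01 169.03] [3.1406e+00 9.0000e-04 1.4455e+00] 60.5 [ -1.82 -10.54   5.95]
TCP shaker [-3.8 18.4] tip z 91.0280236175569
```

View pics/w8c.png

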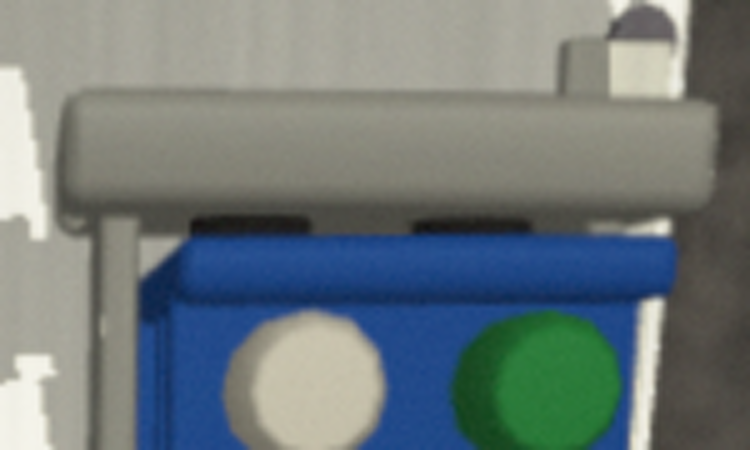

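Motion is stalling and the force is rising, so the rack looks to be at the buffers. I'll nudge once more to confirm.

Emit:
{"fn": "play_rows", "kwargs": {
  "targets": [
    {"linear":[0.5,0,0],"turn":0},
    {"linear":[1,0,0],"turn":0},
    {"linear":[1,0,0],"turn":0},
    {"linear":[1,0,0],"turn":0},
    {"linear":[1,0,0],"turn":0}
  ]
}}

```text
t: 13.22
eef_pos: [523.1, 17.2, 169.1]
tcp_rot: [3.141, 0.002, 1.445]
ft_force: [-4.0, -18.5, 9.3]
opening: 0.636
```

Home: 18.5 N with no further motion. Next I back off along the lane with the bar still held, then lift.

Emit:
{"fn": "play_rows", "kwargs": {
  "targets": [
    {"linear":[-1,0,0],"turn":0},
    {"linear":[-2.5,0,0],"turn":0},
    {"linear":[-5,0,0],"turn":0},
    {"linear":[-9,0,0],"turn":0},
    {"linear":[-14,0,0],"turn":0},
    {"linear":[-20,0,0],"turn":0},
    {"linear":[-26,0,0],"turn":0},
    {"linear":[-32,0,0],"turn":0},
    {"linear":[-37,0,0],"turn":0},
    {"linear":[-40,0,0],"turn":0},
    {"linear":[-40,0,0],"turn":0},
    {"linear":[-40,0,0],"turn":0}
  ]
}}

```text
t: 14.72
eef_pos: [518.1, -20.6, 168.8]
tcp_rot: [3.141, -0.001, 1.445]
ft_force: [-0.6, 0.3, 5.1]
opening: 0.636
```

```bash
python3 look.py w9
```

```text
14.725 [518.08 -20.6  168.84] [ 3.1412e+00 -6.0000e-04  1.4454e+00] 60.4 [-0.64  0.33  5.08]
TCP shaker [ -4.1 -19.6] tip z 90.84279649675636
```

View pics/w9z.png

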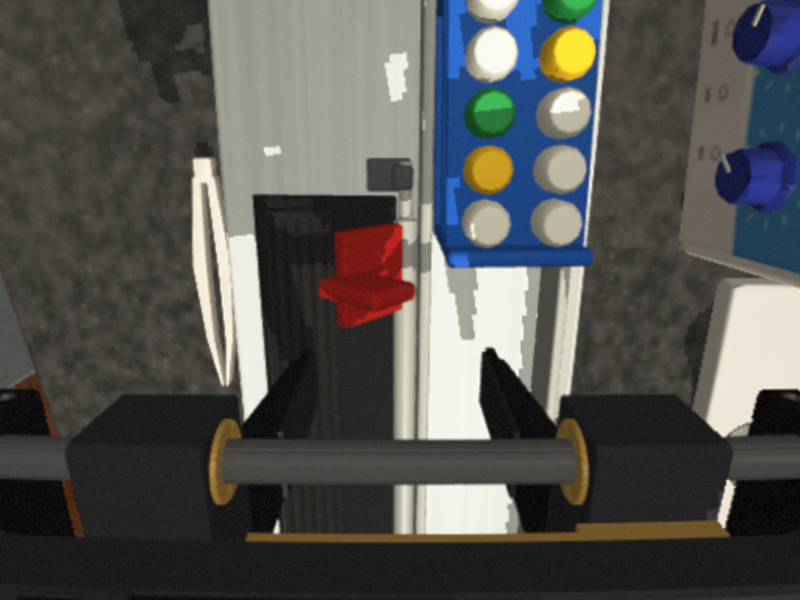

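Emit:
{"fn": "play_rows", "kwargs": {
  "targets": [
    {"linear":[0,0,-4],"turn":0},
    {"linear":[0,0,-10],"turn":0},
    {"linear":[0,0,-16],"turn":0},
    {"linear":[0,0,-22],"turn":0},
    {"linear":[0,0,-28],"turn":0},
    {"linear":[0,0,-35],"turn":0},
    {"linear":[0,0,-45],"turn":0},
    {"linear":[0,0,-60],"turn":0},
    {"linear":[0,0,-80],"turn":0},
    {"linear":[0,0,-100],"turn":0},
    {"linear":[0,0,-115],"turn":0},
    {"linear":[0,0,-120],"turn":0},
    {"linear":[0,0,-120],"turn":0},
    {"linear":[0,0,-120],"turn":0}
  ]
}}

```text
t: 16.58
eef_pos: [517.8, -20.9, 288.1]
tcp_rot: [-3.141, -0.0, 1.446]
ft_force: [-0.3, -0.3, 0.1]
opening: 0.63
```

```bash
python3 look.py w10;  python3 - <<'E'
from h import *
z=load('w10'); c=lambda a:(np.array(a,float)+.5)/1.5625-.5
E
```

```text
16.575 [517.79 -20.91 288.12] [-3.1405e+00 -1.0000e-04  1.4457e+00] 59.9 [-0.32 -0.32  0.1 ]
TCP shaker [ -4.4 -19.9] tip z 210.12365660855892
```

View pics/w10z.png

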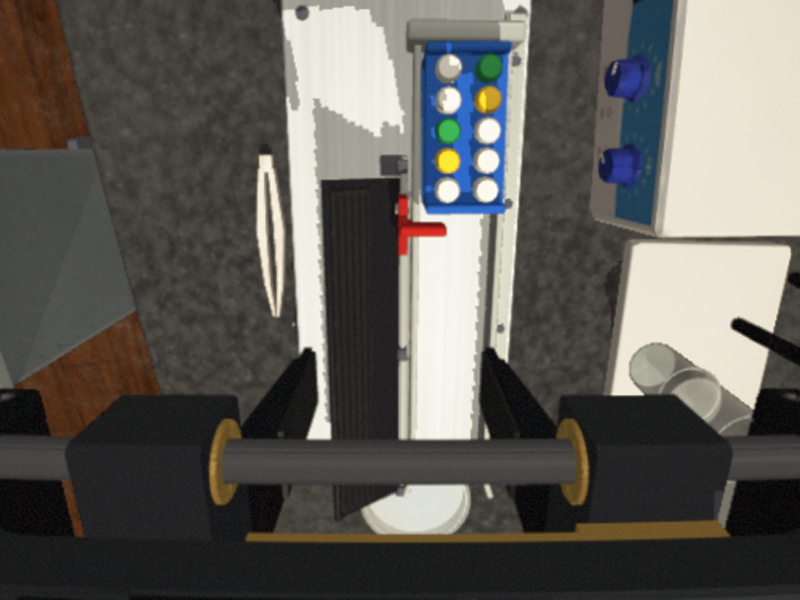

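View pics/w10s.png

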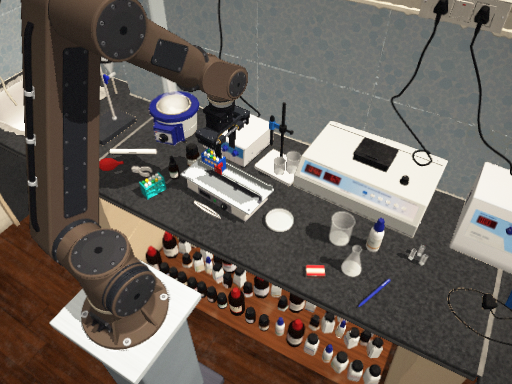

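```bash
python3 - <<'E'
from m import *
z=load('w10'); c=lambda a:(np.array(a,float)+.5)/1.5625-.5
t=np.array([524.6,-1.7]); y=-.125; R=np.array([[np.cos(y),-np.sin(y)],[np.sin(y),np.cos(y)]])
for n,a in dict(rear=[(430,213),(500,214)],leaf=[(440,224),(440,236)],front=[(430,43),(508,43)]).items(): print(n,((onplane(z,c(a),128)[:,:2]-t)@R).round(1).tolist())
print(env.job_done())
E
```

```text
rear [[11.6, 30.2], [46.6, 29.8]]
leaf [[16.7, 24.7], [16.9, 18.7]]
front [[10.5, 108.3], [46.5, 108.5]]
the job is handed in; nothing more can be done
None
```

The rack is home against the buffers with the gate shut behind it, and I handed the job in at about 16.6 s of the 51 s allowed.

**What I did:** With the jaws across the machine, one fingertip pressed the black bar level at about 5 N. The other fingertip pushed the blue rack along the lane, past the open gate, until it stopped at the buffers. There the push force rose to 18.5 N with no further movement. I backed both fingers off with the bar still held, then lifted clear so the gate sprang shut.

**Last checks:**
- **Rack:** in the final wrist picture the rear plate measures y ≈ +30 mm, as it should when home. The front measures about +108 mm against a nominal 110, which is within the measuring error.
- **Gate:** the leaf is shut at y ≈ 18.7 to 24.7 mm, about 5–6 mm behind the rack.
- **Arm:** it hangs free, with forces near zero.
- **Bystanders:** the things near the shaker and on the right of the bench look unmoved in the final pictures. I compared these by eye only.

**One disagreement:** the platform edges in the pictures put the machine's origin about 10 mm off along the lane from where the leaf, bar and buffers put it. I worked from those three, and the contact at the buffers and the rear plate position agreed with them.

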